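Test tube-adapter sleeves on the pin gauge

TASK

Try each of the three sleeves on the pin ahead of it in the gauge: slide it along its lane until it is fully home against the shoulder or sticks at the pin's nose, and do not force the one that sticks. Leave the two that fit fully home on their pins, and put the one that stuck into the grey reject tray. Leave the other things on the bench where they are.

Things in the scene. Friction and masses are not known exactly. Their poses are not given: they have to be found in the camera images.
- gauge: Fixed steel gauge, 236 mm wide. Origin: on the bench under the middle pin's nose; x from nose to shoulder, z up. Three lanes along x at y = +80, 0, -80 mm: floor 12 mm above the bench, 42 mm wide between rails 6 mm thick, 8 mm high. Shoulder face at x = 50 mm, 62 mm high, 20 mm thick. A sleeve fully home has its origin at x = 25 mm (touching the shoulder), a stuck one at -25 mm.
- lane_left (a point): Centre of the nose of the left (+y) gauge pin: level, steel, 18 mm in diameter, 50 mm long, nose slightly chamfered. Axes as the gauge's: the pin runs along +x to the shoulder at +50 mm. The lane's floor is 20 mm below this point; its open end is at x = -110 mm; a sleeve in it is in line with the pin.
- lane_mid (a point): Centre of the nose of the middle gauge pin: level, steel, 18 mm in diameter, 50 mm long, nose slightly chamfered. Axes as the gauge's: the pin runs along +x to the shoulder at +50 mm. The lane's floor is 20 mm below this point; its open end is at x = -110 mm; a sleeve in it is in line with the pin.
- lane_right (a point): Centre of the nose of the right (-y) gauge pin: level, steel, 18 mm in diameter, 50 mm long, nose slightly chamfered. Axes as the gauge's: the pin runs along +x to the shoulder at +50 mm. The lane's floor is 20 mm below this point; its open end is at x = -110 mm; a sleeve in it is in line with the pin.
- sleeve_a: White plastic sleeve, square body 40 x 40 mm, 50 mm long, 50-110 g, round hole lengthwise through its middle. Origin: centre of its underside; x along the hole, towards the pin; z up. Starts in a lane, 10-35 mm short of the pin. The three differ only in the hole: two (21 mm) go fully home, one (13 mm) sticks at the pin's nose; which lies in which lane changes.
- sleeve_b: White plastic sleeve, square body 40 x 40 mm, 50 mm long, 50-110 g, round hole lengthwise through its middle. Origin: centre of its underside; x along the hole, towards the pin; z up. Starts in a lane, 10-35 mm short of the pin. The three differ only in the hole: two (21 mm) go fully home, one (13 mm) sticks at the pin's nose; which lies in which lane changes.
- sleeve_c: White plastic sleeve, square body 40 x 40 mm, 50 mm long, 50-110 g, round hole lengthwise through its middle. Origin: centre of its underside; x along the hole, towards the pin; z up. Starts in a lane, 10-35 mm short of the pin. The three differ only in the hole: two (21 mm) go fully home, one (13 mm) sticks at the pin's nose; which lies in which lane changes.
- tray: Fixed open grey plastic reject tray, 140 mm (its x) by 130 mm (its y), 30 mm high outside, walls and floor 4 mm thick, empty at the start. Origin: centre of its underside; z up.
- cup_left: Bystander: capped white specimen cup with blue cap, 62 mm across and 62 mm high, beside the left edge of the gauge. Origin: centre of its underside.
- cup_right: Bystander: the same kind of capped cup, beside the right edge of the gauge. Origin: centre of its underside.
- cap: Bystander: loose blue cup cap, 62 mm across, 12 mm thick, lying left of the gauge's lanes. Origin: centre of its underside.
- wash_bottle: Bystander: white bottle with blue cap, 66 mm across, 180 mm high. Origin: centre of its underside.
- beaker: Bystander: glass beaker 70 mm across, 90 mm high. Origin: centre of its underside.
- marker: Bystander: marker pen lying flat, 135 mm long, 15 mm thick. Origin: on its underside near its middle.
- spatula: Bystander: steel lab spatula lying flat, 187 mm long. Origin: on its underside.
Not all that is in view belongs to the job. What is shaped like the sleeve_a but pink or yellow is not meant. There is more than one size of the tray; the one meant has the size given above.

How it is judged:
By the outcome, as a careful person would: the job done as asked, in the order asked, and still so for the second after the job is handed in, with the robot touching nothing.
It also fails if it takes over 64 s, if anything falls off the work surface, if the arm or the gripper's body presses on something with over 40 N, if the wrist force passes 120 N, or if a joint passes its speed limit or range.

ROBOT

A 6-joint arm with a two-finger parallel gripper is mounted at the origin on the work surface. World frame = base frame: x ahead of the robot, y to its left, z up, the work surface at z = 0. Lengths are in m, angles in rad, forces in N, time in s.
With the tool pointing down it reaches from about 0.375 to 0.925 m from the base axis. Payload 5.7 kg.
Tool frame: the origin (TCP) lies midway between the tips of the shut fingers; the grasp point (between the pads) lies 19 mm behind it (bot.grip_depth is the distance from the TCP to the grasp point, in m); z points along the fingers, y is the line along which they close (so a half turn about z gives the same grasp; the last joint's range is limited). The gripper opens to 88 mm and grips with 3 to 60 N. Pads are 20 mm wide; open, the fingers measure 115 mm over their backs; the gripper's body (75 mm by 178 mm) begins 61 mm behind the grasp point.
Start: joints at [-1.275, 0.359, 1.51, -0, 1.272, -0.115], TCP at [0.24, -0.55, 0.223] pointing down, gripper open.
Joint ranges: [-2.97, 2.97], [-1.01, 2.36], [0.21, 2.38], [-0.96, 4.11], [0.2, 2.71], [-2.98, 2.98]. Speed limits (rad/s): [2.39, 2.39, 3.14, 3.14, 3.14, 3.14].

INTERFACE

Orientations are given as a unit quaternion [x, y, z, w].
In Python, from workcell import bot gives the robot as it stands. Calls block until the motion is done:
- bot.movep(position, orientation): joint-space move of the TCP to a pose.
- bot.movel(position, orientation=None, rate=0.15, contact_N=None): straight line of the TCP; orientation=None keeps the orientation; rate is the mean speed in m/s. With contact_N (N) it stops when the force on the tool has changed by that much, and returns True; else False.
- bot.move_j(angles): joint-space move.
- bot.grip(opening): finger opening in m; the grip force is fixed at half the most; returns when the fingers have stopped.
- bot.pause(seconds).
- bot.ik(position, orientation): joint angles nearest the present ones, or None.
- bot.get_obs(): the state.
- bot.snapshot(name): name is "scene" or "top" or "wrist"; returns (picture, depth): 420x560x3 uint8, blue, green, red; 420x560 float32, m along the optical axis (not along the pixel's ray), 0 where there is no reading.
- bot.camera_params(name): a dict with "fx", "fy", "cx", "cy" (pixels), "k1" (the pictures are not rectified: a ray, as slopes to the right and down, at radius r is drawn at 1 + k1 r^2 times it, then the intrinsics apply), "view" (4x4, takes a point from world to camera coordinates). Camera axes: x right, y up, looking along -z (the intrinsics and any distortion apply to the point x, -y, -z); pixel columns grow to the right and rows downward; lengths in m; the calibration is good to about 2 mm. A picture is of the moment at which its call begins: read the wrist's pose just before it. camera_params takes no time and is no camera call; for the wrist camera it gives the pose at the moment of the call.
A pose or a line that the arm cannot do raises bot.IKError and nothing moves.
- bot.finish_job(): hands the job in; it is judged then, once.
Trained networks look in the newest picture that a camera, given by its name, has taken for a name from the list of things; names that differ only in an ending like _2 or _b are one class to them, and where a whole thing is asked for, a point or a joint stands for the part that bears it (a point fixed in the world has none). Each returns a list of dicts, best first, with "p" (0 to 1); they miss things now and then, are a little off and sometimes report something else, mostly with a low value. They report only what shows in the picture. A call takes as long as a camera call. They do not tell look-alikes from the thing itself.
- bot.search_frame(camera, name): "centre" ([column, row] in pixels, amid what is visible of it).
The state is a dict: "time_s": time; "joint_pos": joint angles; "qd": joint speeds; "joint_efforts": joint torques, N m; "tool_pos": TCP position; "ee_rot": TCP orientation; "ft_force": force on the tool from outside, world axes, zero at the start; "torque": the same for the moment, N m; "gripper_width": finger opening in m; "finger_force": force on a finger pad.
Only numpy, scipy, OpenCV 4.12 (cv2) and the standard library are available. Lean on these libraries where they do the work, as an engineer would, in place of code of your own. Each camera call takes 0.05 s, during which the arm holds its last target. There are 200 camera calls.

## Working session

There is one attempt and no reset: what is moved stays moved. The work goes in short steps, each a Python script; the robot and the scene stay as the last script left them, time stands still between calls to the robot, and variables do not carry over. Pictures are saved under pics/ and viewed, at most 10 in all, crops included, and the job is handed in when it is done.

```bash
ls; mkdir -p pics; cat > h.py <<'E'
import numpy as np, cv2
from workcell import bot
def cloud(name):
    cp=bot.camera_params(name); img,d=bot.snapshot(name)
    h,w=d.shape; u,v=np.meshgrid(np.arange(w),np.arange(h))
    K=np.array([[cp["fx"],0,cp["cx"]],[0,cp["fy"],cp["cy"]],[0,0,1.]])
    p=cv2.undistortPoints(np.stack([u,v],-1).reshape(-1,1,2).astype(np.float64),K,np.array([cp["k1"],0,0,0,0.])).reshape(h,w,2)
    c=np.stack([p[...,0]*d,-p[...,1]*d,-d,np.ones_like(d)],-1)
    W=(c@np.linalg.inv(np.array(cp["view"])).T)[...,:3]
    W[d<=0]=np.nan
    return img,W
E
python3 - <<'E'
from h import *
for n in("top","scene"):
    img,W=cloud(n); cv2.imwrite(f"pics/{n}.png",img); np.save(n+".npy",W)
    print(n,[ (k,[(np.round(r["centre"]).tolist(),round(r["p"],2),np.round(W[int(r["centre"][1]),int(r["centre"][0])],3).tolist()) for r in bot.search_frame(n,k)]) for k in("gauge","sleeve_a","tray")])
print(bot.get_obs()["time_s"],bot.get_obs()["ee_rot"])
E
```

```text
pics
top [('gauge', [([319.0, 183.0], 0.57, [0.56, -0.148, 0.009])]), ('sleeve_a', [([296.0, 206.0], 0.88, [0.498, -0.088, 0.052]), ([350.0, 257.0], 0.74, [0.375, -0.218, 0.041]), ([347.0, 118.0], 0.72, [0.721, -0.214, 0.041]), ([326.0, 201.0], 0.6, [0.511, -0.158, 0.05]), ([356.0, 190.0], 0.57, [nan, nan, nan]), ([322.0, 182.0], 0.48, [0.562, -0.153, 0.012])]), ('tray', [([118.0, 301.0], 0.6, [0.268, 0.344, 0.006]), ([129.0, 223.0], 0.55, [0.46, 0.329, 0.0])])]
scene [('gauge', [([241.0, 212.0], 0.85, [0.573, -0.148, 0.028])]), ('sleeve_a', [([229.0, 184.0], 0.9, [0.544, -0.219, 0.051]), ([280.0, 205.0], 0.86, [0.499, -0.079, 0.054]), ([250.0, 188.0], 0.72, [0.517, -0.169, 0.055]), ([277.0, 156.0], 0.7, [0.39, -0.206, 0.046])]), ('tray', [([466.0, 261.0], 0.85, [0.269, 0.338, 0.005]), ([413.0, 305.0], 0.69, [0.449, 0.314, 0.0])])]
0.4 [ 9.78980735e-01  2.03952653e-01 -1.44443391e-05 -1.89084626e-04]
```

View pics/top.png

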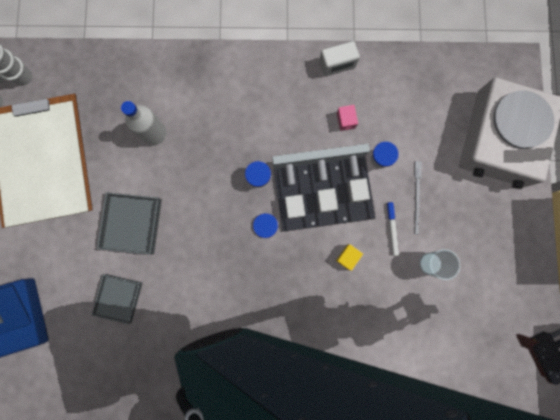

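View pics/scene.png

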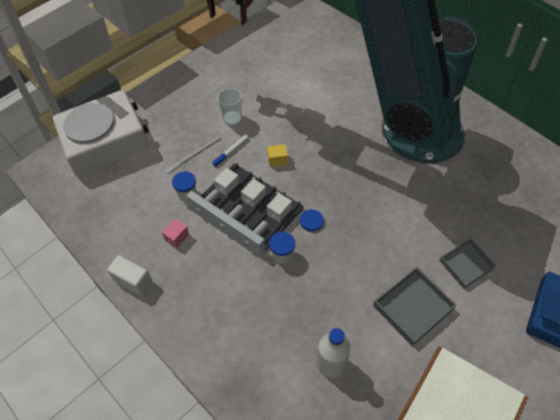

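The top view shows the gauge at about (325,185). Its white sleeves are at (296,206), (327,200) and (359,190). The yellow (350,257) and pink (347,118) blocks are decoys. There are two trays: the larger at (129,223) and the smaller at (117,299). I'll measure both, and view the gauge with the wrist camera.

```bash
python3 - <<'E'
from h import *
def rect(P): 
    r=cv2.minAreaRect((P[:,:2]*1000).astype(np.float32)); return np.round(r[0],1),np.round(r[1],1),round(r[2],1),len(P)
W=np.load("top.npy")
def comps(lo,hi,box):
    m=((W[...,2]>lo)&(W[...,2]<hi)).astype(np.uint8); b=np.zeros_like(m); x0,y0,x1,y1=box; b[y0:y1,x0:x1]=1
    n,l,s,c=cv2.connectedComponentsWithStats(m*b)
    for i in range(1,n):
        if s[i,4]>25: P=W[l==i]; print(np.round(c[i]),rect(P),np.round(np.median(P[:,2]),4))
print("trays");comps(.018,.045,(80,180,175,335))
print("shoulder/sleeves");comps(.045,.075,(240,130,410,240))
# shoulder yaw from rough positions, then wrist view
R=[1,0,0,0]
from scipy.spatial.transform import Rotation as Ro
q=(Ro.from_euler('z',np.radians(12))*Ro.from_quat([1,0,0,0])).as_quat()
for off in ([.50,-.16,.36],):
    bot.movep(off,q)
o=bot.get_obs();print(o["time_s"],o["joint_pos"],bot.camera_params("wrist")["view"])
img,W=cloud("wrist");cv2.imwrite("pics/w1.png",img);np.save("w1.npy",W)
E
```

```text
trays
[127. 223.] (array([455.9, 319.2]), array([132.5, 140.1]), 84.1, 566) 0.028
[131. 284.] (array([311.5, 308.3]), array([63.7, 29. ]), 45.7, 49) 0.0208
[132. 310.] (array([248.5, 302.4]), array([ 4.4, 52.1]), 77.3, 36) 0.0201
[107. 318.] (array([228.2, 358.1]), array([84.3, 10. ]), 70.6, 52) 0.0202
shoulder/sleeves
[385. 154.] (array([ 622.8, -305.4]), array([59.6, 61. ]), 4.2, 520) 0.0616
[321. 154.] (array([ 621.7, -148.9]), array([ 21.2, 236.1]), 8.0, 926) 0.0613
[258. 174.] (array([572.5,   3.5]), array([61. , 59.9]), 26.3, 523) 0.0617
[359. 190.] (array([ 536.2, -241.7]), array([50.2, 40.2]), 7.8, 352) 0.0516
[328. 200.] (array([ 511.2, -164.5]), array([50. , 40.3]), 7.8, 354) 0.0517
[295. 206.] (array([495.6, -85.9]), array([50.3, 40. ]), 8.0, 352) 0.0515
2.175 [-4.42508088e-01  1.51009179e-01  1.46027277e+00 -3.44463530e-04
  1.53079518e+00  9.19672339e-01] [[ 2.06704772e-01 -9.78403361e-01 -1.27674615e-05 -2.60571706e-01]
 [ 9.38428560e-01  1.98263090e-01 -2.82919751e-01 -3.63769005e-01]
 [ 2.76812167e-01  5.84688814e-02  9.59143584e-01 -6.51042652e-01]
 [ 0.00000000e+00  0.00000000e+00  0.00000000e+00  1.00000000e+00]]
```

View pics/w1.png

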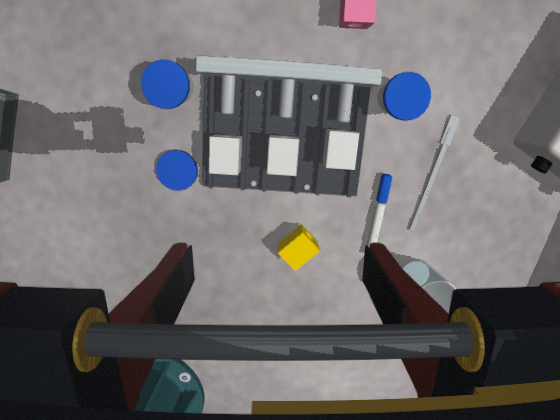

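The larger tray (top view 129,223) measures 140 x 132 mm at (0.456, 0.319), so it is the reject tray; the other is about 85 mm. The wrist picture shows the sleeves at (225,155), (283,155) and (342,150), with the pins beyond them and the decoys outside the gauge. Each sleeve centre agrees with a lane line to within 1 mm.

I'll push the left sleeve first.

```bash
cat >> h.py <<'E'
from scipy.spatial.transform import Rotation as Ro
YAW=np.radians(8.); c,s=np.cos(YAW),np.sin(YAW)
O=np.array([.6217,-.1489])-.060*np.array([c,s])
Q=(Ro.from_euler('z',YAW)*Ro.from_quat([1,0,0,0])).as_quat()
def g(x,y,z): return [O[0]+c*x-s*y,O[1]+s*x+c*y,z]
def loc(p): d=np.array(p[:2])-O; return np.round([c*d[0]+s*d[1],-s*d[0]+c*d[1]],4)
def push(y,cx):
    bot.movep(g(cx-.052,y,.10),Q); bot.movel(g(cx-.052,y,.026),rate=.12)
    f0=np.array(bot.get_obs()["ft_force"])
    r=bot.movel(g(.0,y,.026),rate=.045,contact_N=5); o=bot.get_obs()
    print("push",y,r,loc(o["tool_pos"]),np.round(np.array(o["ft_force"])-f0,1),o["time_s"])
E
python3 - <<'E'
from h import *
W=np.load("w1.npy"); 
for lo,hi in((.056,.067),(.047,.0555)):
    m=((W[...,2]>lo)&(W[...,2]<hi)).astype(np.uint8); m[:40]=0;m[210:]=0
    n,l,st,ce=cv2.connectedComponentsWithStats(m)
    for i in range(1,n):
        if st[i,4]>200:
            P=W[l==i]; r=cv2.minAreaRect((P[:,:2]*1000).astype(np.float32)); print(np.round(ce[i]),loc(np.array(r[0])/1000),np.round(r[1],1),round(r[2],1),np.median(P[:,2]))
bot.grip(0); push(.08,-.056)
E
```

```text
[288.  69.] [0.0603 0.0001] [ 21.1 234.8] 8.1 0.0617934659839956
[165.  84.] [0.0333 0.1577] [60.6 60.7] 29.2 0.061906975795577635
[407.  96.] [ 0.0401 -0.1546] [61.1 59.8] 66.4 0.06183065909429855
[546. 138.] [ 0.0046 -0.3673] [94.4 42.7] 22.7 0.06030341122501087
[543. 140.] [ 0.0056 -0.37  ] [106.2  49.3] 22.2 0.051544257902987445
[342. 150.] [-0.0372 -0.0796] [50.9 41. ] 7.9 0.051888340567774804
[224. 155.] [-0.0559  0.0798] [50.7 40.8] 8.3 0.05193602136073938
[283. 156.] [-0.0516 -0.0006] [50.4 40.1] 8.0 0.051953468061819746
push 0.08 True [-0.061   0.0803] [ 0.3  0.3 -0.8] 6.6167
```

```bash
python3 - <<'E'
from h import *
for y,x in((0.,-.0517),(-.08,-.0375)):
    p=loc(bot.get_obs()["tool_pos"]); bot.movel(g(p[0]-.012,p[1],.026),rate=.1); bot.movel(g(p[0]-.012,p[1],.09),rate=.2)
    push(y,x)
p=loc(bot.get_obs()["tool_pos"]); bot.movel(g(p[0]-.012,p[1],.026),rate=.1); bot.movel(g(p[0]-.012,p[1],.12),rate=.2)
bot.grip(.06)
bot.movep(g(-.11,-.03,.30),Q)
img,W=cloud("wrist");cv2.imwrite("pics/w2.png",img)
m=((W[...,2]>.047)&(W[...,2]<.0555)).astype(np.uint8)
n,l,st,ce=cv2.connectedComponentsWithStats(m)
for i in range(1,n):
    if st[i,4]>200:
        P=W[l==i]; r=cv2.minAreaRect((P[:,:2]*1000).astype(np.float32)); print(np.round(ce[i]),loc(np.array(r[0])/1000),np.round(r[1],1),round(r[2],1))
print(bot.get_obs()["time_s"])
E
```

```text
push 0.0 True [-0.011   0.0002] [-0.4 -0.6 -0.5] 10.3833
push -0.08 True [-0.0108 -0.0797] [-0.7 -0.3 -0.7] 13.95
[287.  51.] [ 0.0256 -0.0479] [ 51.4 136.4] 8.0
[553.  91.] [-0.0075 -0.3606] [76.9 24. ] 18.8
[183.  99.] [-0.0245  0.0796] [49.2 41.1] 7.6
[444. 279.] [-0.2529 -0.2505] [22.3 55.1] 53.0
16.7417
```

View pics/w2.png

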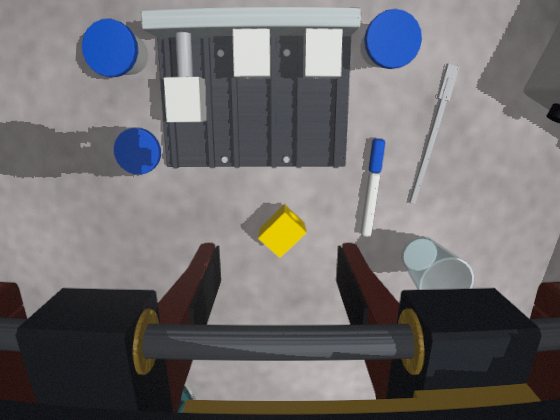

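The left sleeve (183,99) stuck at x = -25 mm. The middle (251,52) and right (323,52) sleeves are home against the shoulder, and their pushes stopped exactly 50 mm further along than the left one. I'll pick up the left sleeve, lift it and reject it.

```bash
python3 - <<'E'
from h import *
x=-.026; T=[.4559,.3192]
bot.movep(g(x,.08,.11),Q); bot.movel(g(x,.08,.025),rate=.12)
bot.grip(0); o=bot.get_obs(); print(o["gripper_width"],o["finger_force"])
if o["gripper_width"]>.03:
    bot.movel(g(x-.004,.08,.026),rate=.03)
    bot.movel(g(x-.004,.08,.16),rate=.15)
    print(bot.get_obs()["gripper_width"],bot.get_obs()["time_s"])
    bot.movep(T+[.16],Q); bot.movel(T+[.05],rate=.15)
    print(bot.movel(T+[.016],rate=.03,contact_N=4),bot.get_obs()["tool_pos"])
    bot.grip(.065); bot.movel(T+[.20],rate=.2)
    bot.movep([.42,.05,.40],Q)
    print(bot.get_obs()["time_s"])
    for n in("top","wrist"):
        img,W=cloud(n); cv2.imwrite(f"pics/{n}3.png",img)
E
```

```text
0.039915328522374276 30.001040711067617
0.03968369850578378 20.3083
True [0.45561236 0.31907026 0.0175528 ]
26.6333
```

```bash
python3 -c "
import cv2;a=cv2.imread('pics/top3.png')[100:350,60:430];cv2.imwrite('pics/t3c.png',cv2.resize(a,None,fx=2,fy=2))"
```

```text
(no output)
```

View pics/t3c.png

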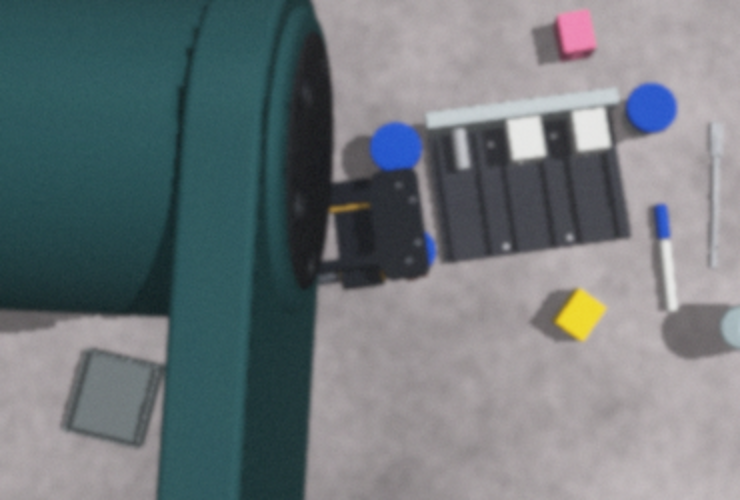

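View pics/wrist3.png

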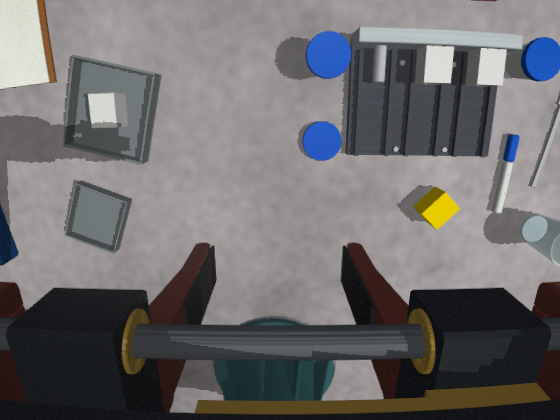

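The wrist picture shows the rejected sleeve inside the large tray at (104,108). The other two are against the shoulder at (439,62) and (490,65), and the bystanders haven't moved.

```bash
python3 -c "
from workcell import bot
print(bot.finish_job())"
```

```text
the job is handed in; nothing more can be done
None
```

The job is handed in: the middle and right sleeves are fully home on their pins, and the left one, which stuck at the pin's nose, is in the grey reject tray (about 27 s of the 64 s used).

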